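# Scan the fresh label with the hand scanner

### The arm

A 7-joint arm with a two-finger parallel gripper is mounted at the origin on the work surface. World frame = base frame: x ahead of the robot, y to its left, z up, the work surface at z = 0. Lengths are in m, angles in degrees, forces in N, time in s.
With the tool pointing down it reaches from about 0.4 to 0.9 m from the base axis. Payload 5.6 kg.
Tool frame: the origin (TCP) lies on the mounting face of the last link; the fingertips stand 190 mm ahead of it and the grasp point (between the pads) lies 171 mm ahead of it (r.tips_ahead is the z of the fingertips in the tool frame, in m); z points along the fingers, y is the direction in which the jaws open and shut (so a half turn about z gives the same grasp; the last joint's range is limited). The gripper opens to 92 mm and grips with 3 to 60 N. Pads are 20 mm wide; open, the fingers measure 128 mm over their backs; the gripper's body (75 mm by 189 mm) begins 69 mm behind the grasp point.
Start: joints at [61.249, 26.786, -0.665, 91.828, 0.344, 61.387, -3.226], TCP at [0.288, -0.583, 0.405] pointing down, gripper open.
Joint ranges: [-144.91, 144.91], [-17.63, 115.5], [-89.93, 88.59], [15.96, 139.68], [-74.01, 254.01], [8.47, 105.57], [-167.45, 167.45]. Speed limits (degrees/s): [147.25, 147.25, 180, 180, 180, 180, 180].

### API

Orientations are given as a 3x3 rotation matrix whose columns are the frame's x, y, z axes.
In Python, from cell import r gives the robot as it stands. Calls block until the motion is done:
- r.goto(position, orientation): joint-space move of the TCP to a pose.
- r.move_linear(position, attitude=None, v=0.15): straight line of the TCP; attitude=None keeps the orientation; v is the mean speed in m/s.
- r.move_joints(angles): joint-space move.
- r.gripper_to(opening): opening from 0.0 (shut) to 1.0 (fully open); the grip force is fixed at half the most; returns when the fingers have stopped.
- r.pause(seconds).
- r.solve_ik(position, orientation): joint angles nearest the present ones, or None.
- r.snapshot(name): name is "scene" or "side" or "wrist"; returns a dict with "image" (400x640x3 uint8, red, green, blue), "intrinsics" (3x3 intrinsics, pixels), "position" and "rotation" of the camera in the world. Camera axes: x right, y up, looking along -z (the intrinsics and any distortion apply to the point x, -y, -z); pixel columns grow to the right and rows downward; lengths in m; the calibration is good to about 2 mm. A picture is of the moment at which its call begins. There is no depth.
A pose or a line that the arm cannot do raises r.MotionError and nothing moves.
- r.hand_in(): hands the job in, once; it reports no verdict.
Readings, each from a call of its own:
- r.read_time(): time.
- r.read_joint_pos(): joint angles.
- r.read_joint_vel(): joint speeds.
- r.read_effort(): joint torques, N m.
- r.read_position(): TCP position.
- r.read_eef_rot(): TCP orientation.
- r.read_wrist_force(): force on the tool from outside, world axes, zero at the start.
- r.read_ft_torque(): the same for the moment, N m.
- r.read_opening(): opening from 0.0 (shut) to 1.0 (fully open).
Only numpy, scipy, OpenCV 4.12 (cv2) and the standard library are available. Lean on these libraries where they do the work, as an engineer would, in place of code of your own. Each camera call takes 0.05 s, during which the arm holds its last target. There are 200 camera calls.

### The job

Draw the hand scanner straight up out of its holster, turn it so that its window looks squarely at the middle of the printed label on the printer's sloping delivery board, about 10 cm from the label, and keep it there: finish while still holding it, steady, in the air. Don't touch the printer or its board with anything, and leave the label roll, the black star flange and the small carton where they are.

Things in the scene. Friction and masses are not known exactly. Their poses are not given: they have to be found in the camera images.
- scanner: Yellow and black pistol-shaped hand scanner, 0.24 kg, loose, nose down in the holster. Head: block 36 (x) x 44 (y) x 115 (z) mm. Origin: middle of the window at the nose; +z runs back along the head (up at the start), it looks along -z. Bare y faces, 44 mm apart, stand out of the cup from z = 48 to 115: pinch there from above. Centre of mass near the head's axis, z = 62 mm. Handle on +x: see scanner_handle.
- beam (a point): Point on the scanner's line of sight, 100 mm in front of its window (0, 0, -100 mm in the scanner's frame); axes as the scanner's.
- scanner_handle (a point): Where the black handle meets the head's +x face (18, 0, 84 mm in the scanner's frame). The handle is 28 wide (y), 30 thick, reaches to x = 131 mm and rises about 9 degrees towards its end.
- holster: Fixed holster: a dark foot 110 x 100 x 12 mm with a black open cup, outside 54 (x) x 62 (y) mm, walls 5 mm, rim 60 mm above the table, inner floor 12 mm above it. Origin under its centre on the table, z up. The scanner's nose stands in the cup with 4 mm of play on each side; its x axis is the holster's at the start.
- printer: Fixed grey-white label printer. Origin on the table below the board's middle, z up, front (-x) to the robot. The board's foot spans x -95 to 95, y -100 to 120 mm; the board hinges on a line along y at x = -70, z = 50 mm and rises towards +x. The housing, 236 mm high, stands beside it at y 120 to 380, x -90 to 250 mm.
- label: White label 100 (x) x 75 (y) mm with black bars and an orange strip, on the blue delivery board (170 mm along the slope, 180 wide). Origin: middle of its face; +z square out of it (up, towards the robot), x up the slope, y level. The slope differs from run to run (about 24 to 40 degrees) and stays put on a stiff hinge.
- label_roll: White roll of labels standing on its end, 90 mm across with a 38 mm hole, 60 mm high, loose. Origin under its centre. Leave alone.
- star_flange: Flat black five-armed flange lying on the table, 155 mm across, 14 mm high in the middle, loose. Origin under its centre. Leave alone.
- carton: Small brown carton, 90 (x) x 70 (y) x 60 (z) mm, loose. Origin under its centre. Leave alone.
Things that resemble listed ones, but are neither listed nor needed, are in the scene too. What is shaped like the scanner but green is not meant.

How it is judged:
By the outcome, as a careful person would: the job done as asked, in the order asked, and still so for the second after the job is handed in, while the arm keeps its last pose, push and grip.
It also fails if it takes over 32 s, if anything falls off the work surface, if the arm or the gripper's body presses on something with over 40 N, if the wrist force passes 120 N, or if a joint passes its speed limit or range.

## Working session

There is one attempt and no reset: what is moved stays moved. The work goes in short steps, each a Python script; the robot and the scene stay as the last script left them, time stands still between calls to the robot, and variables do not carry over. Pictures are saved under pics/ and viewed, about 8 in all and at most 12, crops included, and the job is handed in when it is done.

```bash
mkdir -p pics; ls; python3 - <<'E'
from cell import r
import cv2,pickle
for n in ["scene","side","wrist"]:
    s=r.snapshot(n); pickle.dump(s,open(f"{n}0.pkl","wb"))
    cv2.imwrite(f"pics/{n}0.png",s["image"][:,:,::-1]); print(n,s["position"],s["rotation"],s["intrinsics"],[k for k in s])
E
```

```text
pics
scene [ 0.98939373 -0.7277109   0.79326388] [[ 0.8318118  -0.37971432  0.40485326]
 [ 0.55494784  0.58344452 -0.59298009]
 [-0.01104638  0.71792028  0.69603768]] [[394.35329831   0.         327.32750266]
 [  0.         394.35329831 199.29120656]
 [  0.           0.           1.        ]] ['image', 'intrinsics', 'position', 'rotation']
side [ 0.47612244 -0.72750184  0.61119646] [[ 0.99661038  0.05160255 -0.06406971]
 [-0.08204445  0.6806117  -0.728036  ]
 [ 0.00603808  0.7308248   0.68253839]] [[391.86100644   0.         320.2297126 ]
 [  0.         391.86100644 195.23884786]
 [  0.           0.           1.        ]] ['image', 'intrinsics', 'position', 'rotation']
wrist [ 0.35713754 -0.54845458  0.38363404] [[ 0.44236566  0.86196978  0.2476302 ]
 [-0.89683124  0.42594184  0.11944566]
 [-0.00251752 -0.27492116  0.96146348]] [[289.5021971    0.         322.35201603]
 [  0.         289.5021971  202.67192861]
 [  0.           0.           1.        ]] ['image', 'intrinsics', 'position', 'rotation']
```

View pics/scene0.png

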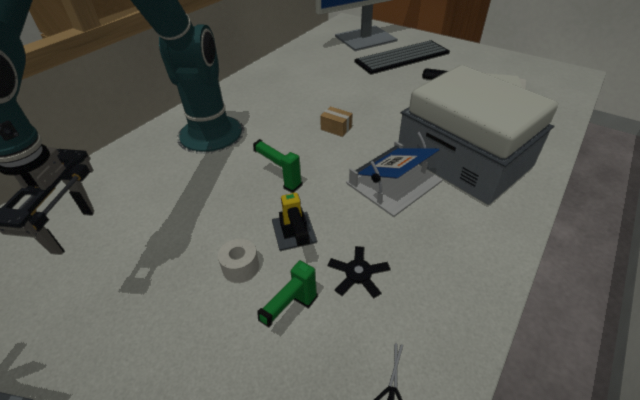

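View pics/side0.png

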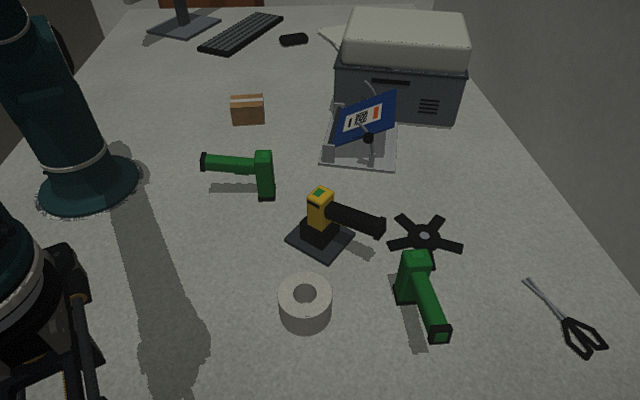

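The yellow/black pistol in the holster, at scene (292,215) and side (320,210), is the scanner. The two green look-alikes are at scene (280,165) and (295,290), and side (245,165) and (420,290). I'll enlarge crops to confirm and measure.

```bash
python3 - <<'E'
import cv2,numpy as np
a=cv2.imread("pics/scene0.png");b=cv2.imread("pics/side0.png")
def c(i,x,y,w,h,s=4):
    o=cv2.resize(i[y:y+h,x:x+w],None,fx=s,fy=s,interpolation=cv2.INTER_CUBIC)
    o=cv2.convertScaleAbs(o,alpha=1.4,beta=10)
    for k in range(0,w,10):
        cv2.line(o,(k*s,0),(k*s,5),(0,0,255),1)
        if k%20==0: cv2.putText(o,str(x+k),(k*s,16),0,.38,(0,0,255))
    for k in range(0,h,10):
        cv2.line(o,(0,k*s),(5,k*s),(0,0,255),1)
        if k%20==0: cv2.putText(o,str(y+k),(6,k*s+4),0,.38,(0,0,255))
    return o
top=np.hstack([c(a,340,130,100,75),c(b,315,80,100,75)])
bot=np.hstack([c(a,250,180,100,75),c(b,280,180,100,75)])
cv2.imwrite("pics/crop.png",np.vstack([top,bot]))
E
```

```text
(no output)
```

View pics/crop.png

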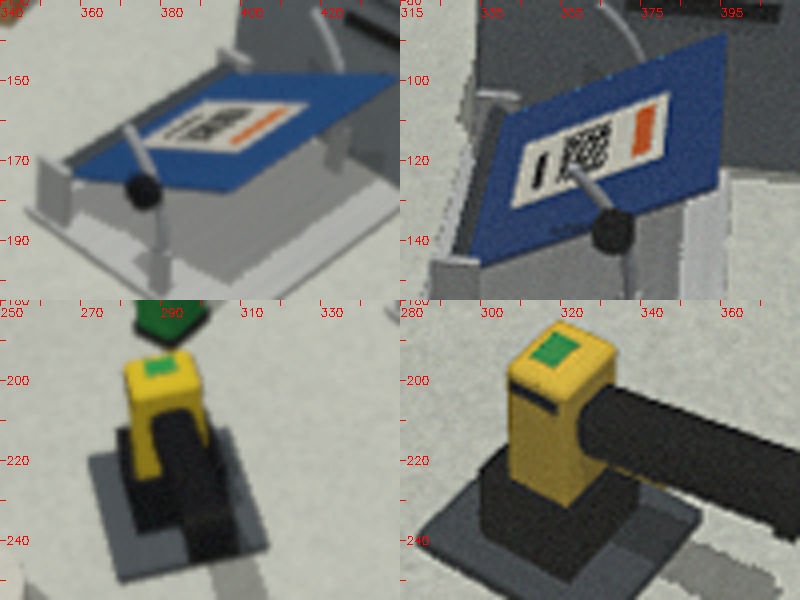

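Confirmed: the yellow block with the black handle stands in the holster. The handle points right and slightly down in side, so its +x runs roughly along world +x. Next I fit the poses from the corner pixels.

```bash
cat > h.py <<'E'
import numpy as np, pickle
from scipy.optimize import least_squares
from scipy.spatial.transform import Rotation as R
def proj(s,P):
    p=(np.atleast_2d(P)-s["position"])@s["rotation"]; p=p*[1,-1,-1]
    q=p@s["intrinsics"].T; return q[:,:2]/q[:,2:]
def Rz(a): return R.from_euler('z',a).as_matrix()
def labelR(yaw,sl): return Rz(yaw)@R.from_euler('y',-sl).as_matrix()
LC=np.array([[-.05,-.0375,0],[-.05,.0375,0],[.05,.0375,0],[.05,-.0375,0]])
E
cat > fit.py <<'E'
from h import *
A=pickle.load(open("scene0.pkl","rb"));B=pickle.load(open("side0.pkl","rb"))
la=np.array([[375,167.5],[391.25,155],[418,155.75],[400.5,168]]);lb=np.array([[342.75,132],[347.25,108.75],[382.5,103.25],[380.75,120]])
bb=np.array([[334.5,146.75],[341,107.5],[396.75,88.25],[394.5,127]]);
ba=np.array([[357.5,174.5],[399,148],[441,148.5],[397.5,178]])
BC=np.array([[-.085,-.09,0],[-.085,.09,0],[.085,.09,0],[.085,-.09,0]])
def f(p):
    M=labelR(p[3],p[4]); t=p[:3]
    L=LC@M.T+t; Q=(BC+[p[5],p[6],0])@M.T+t
    return np.r_[(proj(A,L)-la).ravel(),(proj(B,L)-lb).ravel(),.5*(proj(A,Q)-ba).ravel(),.5*(proj(B,Q)-bb).ravel()]
o=least_squares(f,[.6,0,.1,0,.5,0,0],loss='soft_l1');p=o.x
print("label",p[:3].round(4),np.degrees(p[3:5]).round(2),p[5:].round(4));print(f(p).reshape(-1,8).round(1))
M=labelR(*p[3:5])
# printer: hinge height
print("z at low board edge",(p[:3]+M@[p[5]-.085,p[6],0]))
# holster foot + scanner top
fa=np.array([[272,218.75],[280,250.5],[317,242],[307.5,212]])
fb=np.array([[284.5,237],[325,263],[355,234.5]])
ta=np.array([[281.25,195.5],[297.5,192.5],[300.75,199.5],[282.5,205.5]])
tb=np.array([[307,196.75],[320.5,185],[334.5,192.5],[321.25,205.5]])
F=np.array([[-.055,-.05,.012],[.055,-.05,.012],[.055,.05,.012],[-.055,.05,.012]])
T=np.array([[-.018,-.022,.127],[-.018,.022,.127],[.018,.022,.127],[.018,-.022,.127]])
def g(q):
    X=lambda P,w:P@Rz(w).T+[q[0],q[1],0]
    Y=T@Rz(q[5]).T+[q[3],q[4],0]
    return np.r_[(proj(A,X(F,q[2]))-fa).ravel(),(proj(B,X(F,q[2]))[:3]-fb).ravel(),(proj(A,Y)-ta).ravel(),(proj(B,Y)-tb).ravel()]
for y0 in (-.7,):
    o=least_squares(g,[.5,-.25,y0,.5,-.25,y0],loss='soft_l1');q=o.x
    print("holster",q[:2].round(4),np.degrees(q[2]),"scanner",q[3:5].round(4),np.degrees(q[5]),o.cost);print(g(q).round(1))
np.save("fit.npy",np.r_[p,q])
E
python3 fit.py
```

```text
label [0.6557 0.1122 0.0839] [-14.7  27.9] [0.0056 0.0018]
[[ 0.1 -1.1  1.1  0.7 -0.1  1.  -0.3  0.3]
 [ 0.2 -0.4 -0.5  7.1  0.  -0.1 -0.1 -1.1]
 [-0.6 -0.6 -0.9  0.1  0.3  0.3  0.6 -0.1]
 [-2.6  0.1 -0.7  0.7  0.9 -0.5  0.8 -0.9]]
z at low board edge [0.58825649 0.13178289 0.04670915]
holster [ 0.5238 -0.2063] -42.90279805154628 scanner [ 0.5239 -0.2082] -41.70607017281988 13.495892590872604
[-0.1 -0.6 -2.3 -1.5 -0.6 -0.4  0.5 -0.3 -0.6  0.   2.4  1.7  2.3 -1.1
 -1.7 -0.1 -0.4 -0.3 -0.7  2.5 -0.4 -0.1 -0.9 -0.2  0.2 -1.2  2.  -0.8
  0.8 -0.4]
```

```bash
cat >> h.py <<'E'
def downR(n,x):  # tool pointing along -n, tool x near x
    x=np.array(x,float); x-=n*(x@n); x/=np.linalg.norm(x); return np.c_[x,np.cross(-n,x),-n]
E
python3 - <<'E'
from h import *; from cell import r
v=np.load("fit.npy");M=labelR(*v[3:5]);n=M[:,2];L=v[:3];yaw=v[12]
lo=np.array([-144.91,-17.63,-89.93,15.96,-74.01,8.47,-167.45]);hi=np.array([144.91,115.5,88.59,139.68,254.01,105.57,167.45])
t=r.read_position();T=np.array(r.read_eef_rot());W=pickle.load(open("wrist0.pkl","rb"))
print("cam in tool",T.T@(W["position"]-t),T.T@W["rotation"])
for flip in (1,-1):
    sx=Rz(yaw)[:,0]*flip
    q=r.solve_ik([v[10],v[11],.012+.077+.171],downR(np.array([0,0,1.]),sx)); q2=r.solve_ik([v[10],v[11],.45],downR(np.array([0,0,1.]),sx))
    print("grasp",flip,None if q is None else np.round(q),None if q2 is None else np.round(q2))
    for ph in range(-180,180,30):
        x=(M@[np.cos(np.radians(ph)),np.sin(np.radians(ph)),0])
        k=r.solve_ik(L+n*.348,downR(n,x*flip))
        if k is not None: print(flip,"handle dir deg in label",ph,np.round(k),"margin",round(min((k-lo).min(),(hi-k).min())))
E
```

```text
cam in tool [7.73714554e-02 9.58587714e-05 2.03120491e-02] [[-4.94780376e-04  9.61505282e-01  2.74786003e-01]
 [ 9.99999196e-01  1.54911745e-04  1.25854852e-03]
 [ 1.16753347e-03  2.74786405e-01 -9.61504586e-01]]
grasp 1 [  14.   29.    5.  110.   -4.   40. -110.] [  18.   16.   -0.  101.    0.   63. -113.]
1 handle dir deg in label -180 [ 29.  26. -67. 115.  63.  50.   3.] margin 23
1 handle dir deg in label -150 [ 24.  22. -59. 116.  58.  46.  36.] margin 24
1 handle dir deg in label -120 [ 27.  24. -63. 115.  60.  48.  65.] margin 24
1 handle dir deg in label -90 [ 34.  32. -75. 115.  68.  56.  90.] margin 15
1 handle dir deg in label -60 [ 34.  32. -75. 115.  68.  56. 120.] margin 15
1 handle dir deg in label -30 [ -81.   19.   67.  121.   -6.   27. -149.] margin 18
1 handle dir deg in label 0 [   9.   16.  -40.  116.   48.   40. -167.] margin 0
1 handle dir deg in label 30 [  11.   17.  -42.  116.   49.   40. -138.] margin 23
1 handle dir deg in label 60 [  15.   18.  -47.  116.   52.   42. -110.] margin 24
1 handle dir deg in label 90 [ 24.  22. -59. 116.  58.  46. -84.] margin
[... 501 characters left out ...]
handle dir deg in label -90 [ 24.  22. -59. 116.  58.  46. -84.] margin 24
-1 handle dir deg in label -60 [ 27.  24. -63. 115.  60.  48. -55.] margin 24
-1 handle dir deg in label -30 [ 31.  28. -69. 115.  64.  52. -28.] margin 21
-1 handle dir deg in label 0 [ 29.  26. -67. 115.  63.  50.   3.] margin 23
-1 handle dir deg in label 30 [ 24.  22. -59. 116.  58.  46.  36.] margin 24
-1 handle dir deg in label 60 [ 27.  24. -63. 115.  60.  48.  65.] margin 24
-1 handle dir deg in label 90 [ 34.  32. -75. 115.  68.  56.  90.] margin 15
-1 handle dir deg in label 120 [ 34.  32. -75. 115.  68.  56. 120.] margin 15
-1 handle dir deg in label 150 [ -81.   19.   67.  121.   -6.   27. -149.] margin 18
```

```bash
python3 - <<'E'
from h import *; from cell import r
import cv2
v=np.load("fit.npy");M=labelR(*v[3:5]);n=M[:,2];L=v[:3];yaw=v[12]
a=np.radians(-30);x=-(M@[np.cos(a),np.sin(a),0])
r.goto(L+n*.40,downR(n,x)); print(r.read_time(),np.round(r.read_joint_pos()))
W1=r.snapshot("wrist")
r.goto([v[10],v[11],.42],downR(np.array([0,0,1.]),-Rz(yaw)[:,0])); print(r.read_time(),np.round(r.read_joint_pos()))
W2=r.snapshot("wrist")
for i,W in enumerate((W1,W2)):
    pickle.dump(W,open(f"w{i+1}.pkl","wb"))
L1=proj(W1,LC@M.T+L);print(L1.round(1))
T=np.array([[-.018,-.022,.127],[-.018,.022,.127],[.018,.022,.127],[.018,-.022,.127]])
S=proj(W2,T@Rz(yaw).T+[v[10],v[11],0]);print(S.round(1))
def crop(im,P):
    c=P.mean(0).astype(int);x0=max(0,min(c[0]-66,508));y0=max(0,min(c[1]-66,268));s=3
    o=cv2.resize(im[y0:y0+132,x0:x0+132,::-1],None,fx=s,fy=s,interpolation=cv2.INTER_CUBIC)
    for k in range(0,132,20):
        cv2.putText(o,str(x0+k),(k*s,10),0,.35,(0,0,255));cv2.putText(o,str(y0+k),(0,k*s+4),0,.35,(0,0,255))
    for p in P: cv2.circle(o,tuple(((p-[x0,y0]+.5)*s).astype(int)),2,(255,0,255),-1)
    return o
cv2.imwrite("pics/w.png",np.vstack([np.hstack([crop(W1["image"],L1),crop(W2["image"],S)]),cv2.resize(np.hstack([W1["image"],W2["image"]])[:,:,::-1],(792,248))[:200]]))
E
```

```text
2.8667 [ 30.  17. -66. 115.  50.  48. -18.]
4.2333 [ 65.  33. -64. 100.  32.  67.  40.]
[[279.3 161.6]
 [329.  132. ]
 [365.6 197.6]
 [317.9 223.7]]
[[298.3 185.2]
 [344.  185.2]
 [343.2 220.5]
 [299.1 220.4]]
```

View pics/w.png

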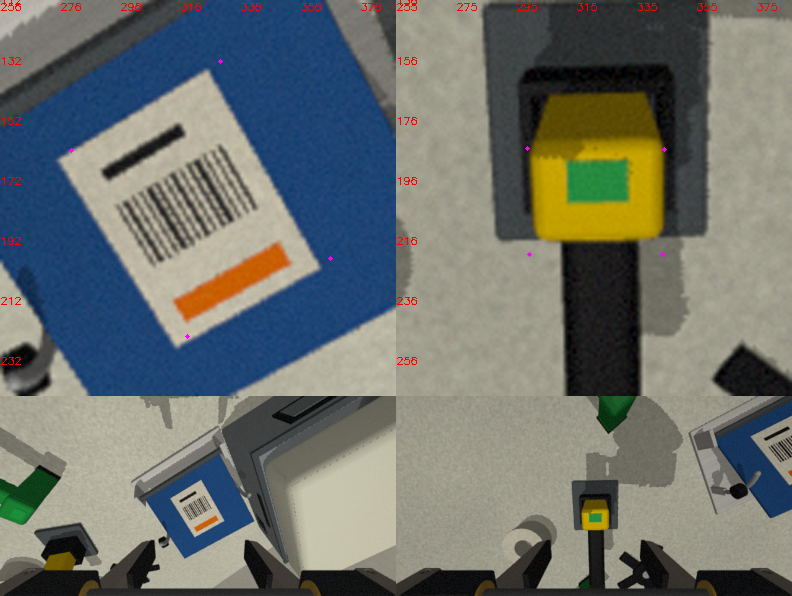

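The wrist view agrees with the fit to about 4 px. Label corners are at (275,164), (325,134.5), (362.5,201) and (315,227.5). The scanner's top corners are at (300.5,182), (343,181.5), (344,215.5) and (300,215.5). Now I refit with these, then grasp.

```bash
sed -i 's/\[347.25,108.75\]/[347,115.7]/' fit.py; sed '/^for y0/,$d' fit.py > fit2.py; cat >> fit2.py <<'E'
W1=pickle.load(open("w1.pkl","rb"));W2=pickle.load(open("w2.pkl","rb"))
w1=np.array([[274.8,164.2],[325.2,134.5],[362.5,200.8],[314.8,227.5]])
w2=np.array([[300.5,182.2],[342.8,181.5],[343.8,215.5],[300.2,215.5]])
v=np.load("fit.npy")
F1=lambda p:np.r_[f(p),1.0*(proj(W1,LC@labelR(p[3],p[4]).T+p[:3])-w1).ravel()]
p=least_squares(F1,v[:7],loss='soft_l1').x
print("label",p[:3].round(4),np.degrees(p[3:5]).round(2),p[5:].round(4));print(F1(p).reshape(-1,8).round(1))
print("low edge",p[:3]+labelR(*p[3:5])@[p[5]-.085,p[6],0])
G=lambda q:np.r_[g(q),2*(proj(W2,T@Rz(q[5]).T+[q[3],q[4],0])-w2).ravel()]
q=least_squares(G,v[7:],loss='soft_l1').x
print("holster",q[:2].round(4),np.degrees(q[2]),"scanner",q[3:5].round(4),np.degrees(q[5]));print(G(q).round(1)[-24:])
np.save("fit2.npy",np.r_[p,q])
E
python3 fit2.py
```

```text
label [0.6556 0.1123 0.0833] [-14.58  28.09] [0.0056 0.0023]
[[ 0.1 -0.9  1.1  0.9 -0.2  1.1 -0.4  0.4]
 [ 0.2 -0.1 -0.3  0.4 -0.1  0.  -0.2 -0.9]
 [-0.6 -0.5 -0.9  0.2  0.3  0.3  0.6 -0.2]
 [-2.5  0.1 -0.7  0.8  0.8 -0.5  0.8 -0.9]]
z at low board edge [0.58839876 0.13216788 0.04593697]
label [0.6544 0.1069 0.0862] [-14.66  28.27] [0.0065 0.0042]
[[-1.1 -0.8 -0.   0.9 -1.3  1.1 -1.6  0.4]
 [ 0.1  0.2 -0.4  0.6 -0.1  0.1 -0.2 -0.8]
 [-0.9 -0.6 -1.   0.1  0.1  0.1  0.3 -0.3]
 [-2.4  0.1 -0.6  0.7  1.1 -0.8  1.1 -1.1]
 [ 1.2  0.4  0.5  0.6  0.2 -0.1  0.1 -0.6]]
low edge [0.58855079 0.12845043 0.048999  ]
holster [ 0.5238 -0.2063] -42.902791071078155 scanner [ 0.5217 -0.2054] -40.75998401395258
[-1.8 -1.  -0.6 -1.4 -0.6  1.4 -0.3 -1.1 -2.2 -1.  -1.3 -2.1  0.5 -1.9
 -0.3 -1.5 -3.8 -0.4  3.2 -0.4  0.7  2.7 -0.5  3.9]
```

```bash
python3 - <<'E'
from h import *; from cell import r
v=np.load("fit2.npy");yaw=np.radians(-41.5);X,Y=v[10:12]
O=downR(np.array([0,0,1.]),-Rz(yaw)[:,0])
r.move_linear([X,Y,.30],O); r.move_linear([X,Y,.012+.077+.171],v=.06)
print(r.read_wrist_force(),r.read_opening())
r.gripper_to(0.0); print(r.read_opening(),r.read_wrist_force())
r.move_linear([X,Y,.30],v=.05);r.move_linear([X,Y,.40],v=.12);r.pause(.2)
print(r.read_opening(),r.read_wrist_force(),r.read_ft_torque(),r.read_time(),np.round(r.read_joint_pos()))
import cv2
for n in("wrist","side"):
    s=r.snapshot(n);pickle.dump(s,open(n+"3.pkl","wb"));cv2.imwrite(f"pics/{n}3.png",s["image"][:,:,::-1])
a=cv2.imread("pics/wrist3.png");b=cv2.imread("pics/side3.png")[80:280,220:420]
cv2.imwrite("pics/g.png",np.hstack([cv2.resize(a[150:400,195:445],(400,400)),cv2.resize(b,(400,400))]))
E
```

```text
[0.14040119 0.48473927 0.3290289 ] 1.0045507481833553
0.4799616690820921 [0.22677505 0.39539147 0.6224936 ]
0.4806070733341954 [-0.34559997 -0.60419693 -2.51741304] [ 0.04044378 -0.1679053   0.02033343] 8.9583 [ 64.  33. -63. 102.  33.  65.  39.]
```

View pics/g.png

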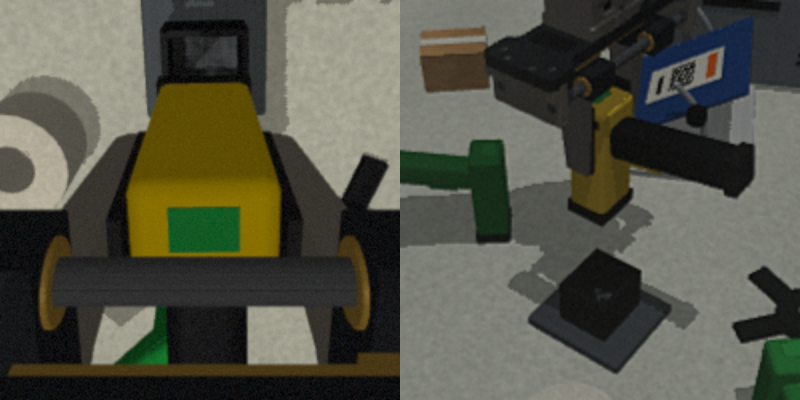

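The scanner is held and hanging out of the cup. I'll estimate its tilt and offset in the hand from these two views.

```bash
cat > hand.py <<'E'
from h import *; from cell import r
t=np.array(r.read_position());T=np.array(r.read_eef_rot())
S=pickle.load(open("side3.pkl","rb"));W=pickle.load(open("wrist3.pkl","rb"))
N=np.array([[-.018,-.022,0],[.018,-.022,0],[.018,.022,0]]);U=np.array([[-.018,.022,.115],[-.018,-.022,.115]])
# tool frame of scanner: x=-x, y: y, z=-z
R0=np.diag([-1.,1,-1])
def h(p):
    def X(P): return (P@(R.from_euler('y',p[2]).as_matrix()@R0).T+[p[0],0,.171+.077+p[1]])@T.T+t
    return np.r_[(proj(S,X(N))-[[304.5,185],[321,191],[336.5,177.5]]).ravel(),(proj(W,X(U))-W0).ravel()]
W0=np.array([[279.4,263.8],[363.8,262.5]])
print(h(np.zeros(3)).round(1))
if abs(h(np.zeros(3))[6])>40: W0=W0[::-1]
print(h(np.zeros(3)).round(1))
o=least_squares(h,np.zeros(3));print(o.x[:2],np.degrees(o.x[2]),o.fun.round(1)); print(np.degrees(np.sqrt(np.diag(np.linalg.inv(o.jac.T@o.jac)))[2]))
E
python3 hand.py
```

```text
[ -0.1   0.4  -0.3   2.8  -1.1   3.   95.    0.6 -91.6   2. ]
[-0.1  0.4 -0.3  2.8 -1.1  3.  10.6  1.9 -7.2  0.7]
[0.00152023 0.00538476] 1.7379069123076716 [-0.7  2.1 -1.   4.9 -1.9  5.1  8.5  0.7 -5.2 -0.6]
0.7402895167353256
```

Against a zero-offset model, the residuals fit apart from rounded edges, so I treat it as seated straight. Next I move to the standoff above the label, then in along its normal.

```bash
python3 - <<'E'
from h import *; from cell import r
import cv2
v=np.load("fit2.npy");M=labelR(*v[3:5]);n=M[:,2];L=v[:3]
a=np.radians(-30);O=downR(n,-(M@[np.cos(a),np.sin(a),0]))
t=r.read_position();r.move_linear([t[0],t[1],.46],v=.15)
r.goto(L+n*.45,O);r.move_linear(L+n*.348,v=.08);r.pause(.3)
print(r.read_time(),r.read_opening(),r.read_wrist_force(),np.round(r.read_joint_pos()),r.read_position()-(L+n*.348))
ims={}
for k in("wrist","side","scene"):
    s=r.snapshot(k);pickle.dump(s,open(k+"4.pkl","wb"));ims[k]=s["image"][:,:,::-1];P=proj(s,np.vstack([LC@M.T+L,L+n*.1]));print(k,P.round(0).tolist())
cv2.imwrite("pics/f1.png",cv2.resize(ims["wrist"][:, :],(800,500)))
cv2.imwrite("pics/f2.png",np.hstack([cv2.resize(ims["side"][20:220,260:460],(400,400)),cv2.resize(ims["scene"][60:260,270:470],(400,400))]))
E
```

```text
12.6417 0.4827486782362478 [ 0.41788338 -0.29018171 -2.75060565] [ 31.  26. -69. 116.  64.  51. -27.] [-1.96795587e-05 -2.43985387e-05  1.64047745e-04]
wrist [[272.0, 168.0], [329.0, 135.0], [371.0, 209.0], [317.0, 239.0], [323.0, 217.0]]
side [[343.0, 132.0], [347.0, 116.0], [382.0, 103.0], [381.0, 119.0], [346.0, 83.0]]
scene [[374.0, 167.0], [391.0, 156.0], [417.0, 157.0], [399.0, 168.0], [385.0, 129.0]]
```

View pics/f1.png

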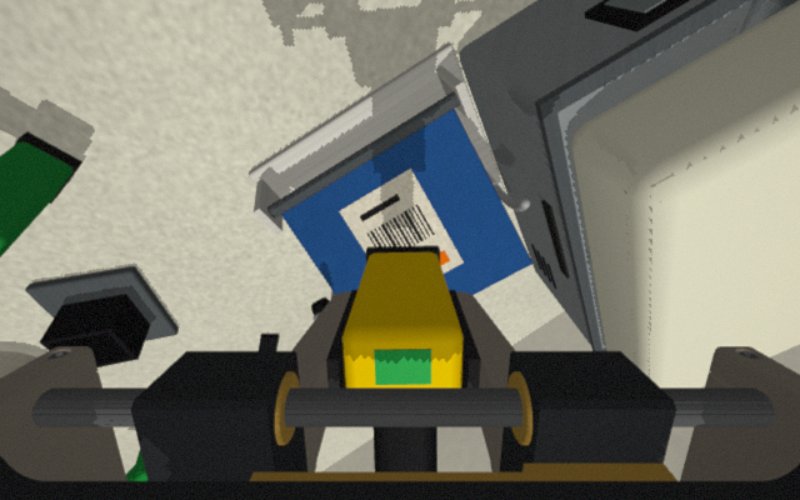

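View pics/f2.png

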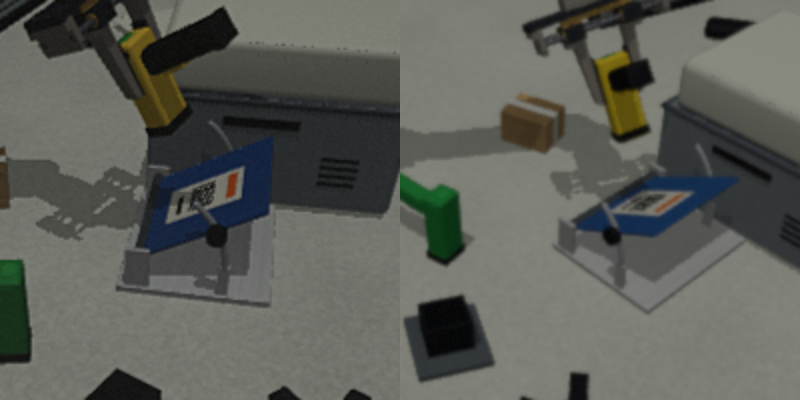

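Label corners in the wrist view (272,168), (327,136) and (370,210) match the predictions to within 2 px. Nothing is touching, and the nose clears the board. I'll check the nose corners against the prediction.

```bash
python3 - <<'E'
from h import *; from cell import r
t=np.array(r.read_position());T=np.array(r.read_eef_rot())
N=np.array([[-.018,-.022,0],[-.018,.022,0],[.018,-.022,0],[.018,.022,0],[-.018,-.022,.012],[-.018,.022,.012]])
for b in(-3,0,3):
    # rotate about the grasp point
    Q=((N-[0,0,.077])@(R.from_euler('y',b,degrees=True).as_matrix()@np.diag([-1.,1,-1])).T+[0,0,.171])@T.T+t
    for k in("wrist","side","scene"): print(b,k,proj(pickle.load(open(k+"4.pkl","rb")),Q).round(1).tolist())
E
python3 - <<'E'
import cv2,numpy as np
o=[]
for k,(x,y) in dict(wrist=(283,185),side=(310,50),scene=(355,90)).items():
    import pickle;i=pickle.load(open(f"{k}4.pkl","rb"))["image"][y:y+50,x:x+80 if k=="wrist" else x+60,::-1]
    i=cv2.convertScaleAbs(cv2.resize(i,None,fx=4,fy=4,interpolation=cv2.INTER_CUBIC),alpha=1.8,beta=15)
    for j in range(0,i.shape[1],40): cv2.putText(i,str(x+j//4),(j,9),0,.33,(0,0,255))
    for j in range(0,200,40): cv2.putText(i,str(y+j//4),(0,j+4),0,.33,(0,0,255))
    o.append(i)
cv2.imwrite("pics/n.png",np.hstack(o))
E
```

```text
-3 wrist [[295.9, 200.7], [349.6, 200.7], [296.8, 242.1], [348.7, 242.1], [294.6, 204.1], [351.0, 204.0]]
-3 side [[336.4, 89.5], [346.8, 78.7], [347.0, 87.8], [357.5, 76.7], [334.0, 85.2], [344.5, 74.4]]
-3 scene [[376.7, 131.0], [391.5, 125.6], [379.8, 132.7], [395.0, 127.0], [375.4, 127.0], [390.2, 121.5]]
0 wrist [[295.7, 196.2], [349.8, 196.1], [296.8, 237.3], [348.7, 237.2], [294.3, 200.1], [351.2, 200.1]]
0 side [[335.0, 89.4], [345.4, 78.6], [345.9, 88.3], [356.4, 77.2], [332.8, 85.0], [343.3, 74.3]]
0 scene [[376.3, 130.5], [391.0, 125.0], [379.5, 132.8], [394.7, 127.1], [375.0, 126.5], [389.8, 121.0]]
3 wrist [[295.5, 191.7], [350.0, 191.7], [296.8, 232.4], [348.7, 232.4], [294.1, 196.2], [351.4, 196.2]]
3 side [[333.7, 89.1], [344.1, 78.4], [344.8, 88.7], [355.3, 77.7], [331.6, 84.8], [342.1, 74.0]]
3 scene [[375.8, 129.9], [390.5, 124.5], [379.2, 132.8], [394.3, 127.2], [374.7, 125.9], [389.4, 120.5]]
```

View pics/n.png

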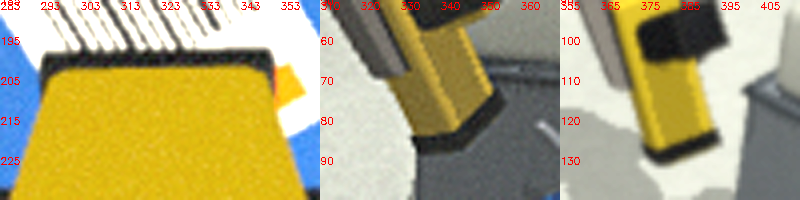

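The nose reads straight to about 1°, but all three views put it about 4–5 mm further back than modelled. I'll advance 4 mm along the normal and hand in.

```bash
python3 - <<'E'
from h import *; from cell import r
z=np.array(r.read_eef_rot())[:,2]
r.move_linear(np.array(r.read_position())+.004*z,v=.02);r.pause(.5)
print(r.read_time(),r.read_opening(),r.read_wrist_force(),np.abs(r.read_joint_vel()).max())
r.hand_in()
E
```

```text
13.6417 0.4799850769694316 [-0.31189258 -0.0794913  -1.86740029] 0.10605217278763061
the job is handed in; nothing more can be done
```

I drew the yellow scanner straight up out of its holster and handed the job in with it held still in front of the label. The clock read 13.6 s of the allowed 32 s.

- **Aim:** I fitted the label's position from three cameras. In the last wrist view its visible corners lay within about 2 px of where I predicted. The scanner read square to the label to within about 1°.
- **Distance:** all three views showed the nose about 4–5 mm further back than my model. I moved it 4 mm closer before handing in, so it should be about 100 mm from the label. I did not take another picture after that small move.
- **Grip and contact:** the grip opening was steady at 0.48, which matches the 44 mm head. The wrist force was about 2 N, roughly the scanner's own weight, and the arm was almost still (0.1°/s).
- **Other objects:** the path stayed clear of the printer, board, label roll, star flange and carton, and the pictures show no contact. I did not compare the loose objects' positions before and after.
- **Disagreement:** my first estimate of how the scanner sat in the fingers gave about 1.7° of tilt and a 5 mm offset the other way. I put that down to its rounded edges and did not use it; the later nose check did not support it either.

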